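# Close a control box and lock its two quarter-turn fasteners

## Robot

A 6-joint arm with a two-finger parallel gripper is mounted at the origin on a cart in front of the work surface, level with it; the furniture and walls round the work are solid. World frame = base frame: x ahead of the robot, y to its left, z up, the work surface at z = 0. Lengths are in mm, angles in rad, forces in N, time in s.
With the tool pointing down it reaches from about 275 to 1000 mm from the base axis. Payload 8.4 kg.
Tool frame: the origin (TCP) lies at the centre of the arm's flange, where the gripper is bolted on; the fingertips stand 173 mm ahead of it and the grasp point (between the pads) lies 155 mm ahead of it (r.nose_length is the distance from the TCP to the fingertips, in mm); z points along the fingers, y is the direction in which the jaws open and shut (so a half turn about z gives the same grasp; the last joint's range is limited). The gripper opens to 85 mm and grips with 20 to 120 N. Pads are 22 mm wide; open, the fingers measure 114 mm over their backs; the gripper's body (76 mm by 85 mm) begins 54 mm behind the grasp point. The pads swing forward as they close: fully open they stand 13 mm farther back than shut.
Start: joints at [1.235, 0.353, 1.633, -0, 1.155, -0.002], TCP at [204.771, 590.507, 404.681] pointing down, gripper open.
Joint ranges: [-2.63, 2.63], [-0.92, 2.1], [0.06, 2.66], [-1.3, 4.44], [0, 2.69], [-3.02, 3.02]. Speed limits (rad/s): [2.22, 2.22, 2.79, 3.14, 3.14, 3.14].

## Interface

Orientations are given as [roll, pitch, yaw] about the fixed x, y, z axes, in that order (R = Rz(yaw) Ry(pitch) Rx(roll)).
In Python, from rig import r, grab_frame, workorder gives the robot as it stands.
- The arm moves only by the tool carry_out, never from a script. Its argument "steps" is a list that holds one entry, the list of rows, each a list of 5 numbers: the opening in per cent of the stroke, from 0 (shut) to 100 (fully open), then the shift along the tool's x, y, z in m, then the turn about the tool's z in degrees. In form: [[[jaw, x, y, z, spin], ...]]. A call has 1 to 8 rows; each row is the pose to reach, as a shift and turn from the pose measured when the call began, along the tool's axes at that moment; what a row does not reach only later rows make up. A row lasts 1/10 s, in which the tool goes at most 50 mm and 8.59 degrees, less where a joint would pass 70% of its speed; a pose out of reach is approached as far as the arm can. A call with a gripper value outside its range is refused whole. The fingers move at their own pace and stop on an object; "squeeze" is the grip in N (left out, the last holds). Time passes only in rows, so rows that repeat a pose let the fingers close. It gives the time, the measured TCP pose, the force and the opening at its end, in the units of the state.
- r.sense(): the state, without advancing time (a new reading comes with each control period).
- grab_frame(name): name is "side" or "top"; returns a dict with "image" (384x512x3 uint8, red, green, blue), "intrinsics" (3x3 intrinsics, pixels), "eye" and "rotation" of the camera in the world. Camera axes: x right, y up, looking along -z (the intrinsics and any distortion apply to the point x, -y, -z); pixel columns grow to the right and rows downward; lengths in mm; the calibration is good to about 2 mm. A picture is of the moment at which its call begins. There is no depth.
- workorder.sign_off(): hands the job in, once; it reports no verdict.
The state is a dict: "clock": time; "qpos": joint angles; "qvel": joint speeds; "joint_efforts": joint torques, N m; "eef_pos": TCP position; "tcp_rot": TCP orientation; "contact_force": force on the tool from outside, world axes, zero at the start; "wrist_torque": the same for the moment, N m; "opening": opening from 0.0 (shut) to 1.0 (fully open).
Only numpy, scipy, OpenCV 4.12 (cv2) and the standard library are available. Lean on these libraries where they do the work, as an engineer would, in place of code of your own. Each camera call takes 0.05 s, during which the arm holds its last target.

## Task

The control box on the bench has been serviced: push its raised hinged cover down onto the rubber seal with the fingertips, then set the fingertips in the slot of each of the two quarter-turn fasteners and turn it clockwise (seen from above) until it stops, so that both cams hold the cover fully down. Only press and turn: take hold of nothing, keep the fingers out from under the cover, do not swing it further open, and leave the tools and parts lying round the box where they are.

Things in the scene. Friction and masses are not known exactly. Their poses are not given: they have to be found in the camera images.
- control_box: Grey steel control box lying on its back, fixed to the bench; 260 (x) x 340 (y) x 75 mm high, its open top closed by the cover. Origin at the centre of its underside, on the bench; its front wall faces its own -x (roughly to the robot), its left side is its +y. The cover's hinge line runs along its y at x = +134 mm, 78 mm above the bench.
- cover (a joint): Grey cover, a 4 mm plate 272 x 352 mm hinged at the back. Angle in rad: 0 = fully down (top face level, 82 mm above the bench), positive = front raised; starts at 0.3 to 0.6. Stiff hinge: it stays where left. Below 0.02 it squeezes a rubber seal: some 20 N at the front puts it fully down; let go, it may rise to about 0.015 (front 4 mm high) and waits there until the fasteners draw it down.
- cover_edge (a point): Point on the top face of the cover, midway between the fasteners, 35 mm behind the front edge (235 mm from the hinge line): a free flat place to press. Axes: those of the cover. The cover's underside has a white insulating sheet, and a black trim inside its 11 mm front fold; a finger on either counts as reaching under the cover to hold it.
- fastener_left (a joint): Left fastener (at the box's +y). Angle in rad, growing clockwise seen from above: starts open at 0 to 0.4; stop at 1.571 = locked. At 0 its slot runs along the box's y, at 1.571 front to back. It stays where left (friction 0.08 N m). From about 0.65 on, its cam runs under a strike and draws the cover down; this needs the cover pushed onto its seal first (a turned cam blocks an open cover).
- fastener_left_slot (a point): Left fastener: disc, diameter 92 mm. A slot 38 mm wide, 16 mm deep crosses its whole diameter along the point's y, between two black D-shaped cheeks 20 mm above the cover; a fixed rim, 98 mm inside, 19 mm high, surrounds it. Shut fingers set in 28 mm from the axis and moved clockwise round it push a cheek and turn it. Origin on the turning axis at the slot floor, 4 mm above the cover; z up.
- fastener_right (a joint): Right quarter-turn fastener (the one at the box's -y), the same as the left one and also turned clockwise to lock: 0 to 0.4 at the start, stop at 1.571 = locked.
- fastener_right_slot (a point): Right fastener: same as the left one, 200 mm to its right on the cover (both axes lie 200 mm forward of the hinge line, 100 mm either side of the cover's middle). Origin on the turning axis at the slot floor; slot along the point's y; z up.
- screwdriver_ph: Loose cross-point screwdriver with a blue handle, 218 mm long, 32 mm thick, lying on the bench along the box's right side. Origin under its middle. Not to be disturbed.
- lubricant_can: Loose spray can, 50 mm in diameter and 146 mm tall, standing to the right of the box. Origin at the centre of its foot. Not to be disturbed.
- brass_nut: Loose brass hose nut, 29 mm wide, 16 mm high, on the bench to the left of the box. Origin at the centre of its underside. Not to be disturbed.
- tape_measure: Loose tape measure, yellow and black, 69 x 90 x 30 mm, on the bench to the right. Origin at the centre of its underside. Not to be disturbed.
- hardwood_block: Loose dark hardwood offcut, 82 x 50 x 22 mm, lying in front of the box. Origin at the centre of its underside. Not to be disturbed.

How it is judged (in metres and radians):
On the way:
1. the cover has been pushed down onto its seal by the fingers, with both fasteners still open (value of joint cover below 0.03 rad and value of joint each of fastener_left, fastener_right below 0.9 rad and contact force between the fingers and control_box above 1.5 N), for 0.06 s.
At the end, for the whole second after the job is handed in: The cover is fully down (within 0.007 rad, under 2 mm at its front edge) and held there by both fasteners, each turned clockwise to within 0.17 rad (10 degrees) of its stop; the loose tools and parts are within 20 mm of where they were (value of joint cover below 0.007 rad and value of joint each of fastener_left, fastener_right above 1.4 rad and velocity of joint cover below 0.05 rad/s and distance of each of screwdriver_ph, lubricant_can, brass_nut, tape_measure, hardwood_block from where it was at the start of the episode below 0.02 m); the robot touches nothing.
It fails at once if the cover was swung further open (value of joint cover above 0.72 rad).
It fails at once if a tool or part lying round the box was moved or lifted (distance of any of screwdriver_ph, lubricant_can, brass_nut, tape_measure, hardwood_block from where it was at the start of the episode above 0.025 m).
It fails at once if the cover was taken hold of from beneath (a finger on the sheet or the trim inside it) (contact force between the fingers and cover_c28 above 1 N or contact force between the fingers and cover_c29 above 1 N).
It also fails if it takes over 53 s, if anything falls off the work surface, if the arm or the gripper's body presses on something with over 40 N, if the wrist force passes 120 N, or if a joint passes its speed limit or range.

## Working session

There is one attempt and no reset: what is moved stays moved. The work goes in short steps, Python scripts to look and compute and a tool call to move; the robot and the scene stay as the last step left them, time stands still between calls to the robot, and variables do not carry over. Pictures are saved under pics/ and viewed, and the job is handed in when it is done.

Besides the shell and the picture viewer there is one more tool, called after "Call:" by a JSON object that holds its "op" and its "data", one argument or row to a line. carry_out: Moves the arm, as the interface text tells. Its arguments: {"type":"object","properties":{"steps":{"type":"array","items":{"type":"array","items":{"type":"array","items":{"type":"number"}}}},"squeeze":{"type":"number"}},"required":["steps"]}

```bash
ls; mkdir -p pics; python3 - <<'E'
from rig import r, grab_frame, workorder
import cv2
print(r.sense())
for n in ("side","top"):
    f=grab_frame(n); cv2.imwrite(f"pics/{n}0.png",cv2.cvtColor(f["image"],cv2.COLOR_RGB2BGR))
    print(n,f["intrinsics"],f["eye"],f["rotation"],[k for k in f])
E
```

```text
pics
{'clock': 0.0, 'qpos': array([ 1.23461478e+00,  3.53656662e-01,  1.63412594e+00, -4.94815152e-06,
        1.15520121e+00, -2.40172035e-03]), 'qvel': array([-0.00041453, -0.00156108,  0.00090838,  0.00082936, -0.00111532,
       -0.00114631]), 'joint_efforts': array([ 2.03738961e-05, -6.05249763e+01, -3.42074382e+01, -2.54213239e-05,
        9.14315024e-03,  9.20016362e-06]), 'eef_pos': array([204.68588692, 590.28802407, 403.95970441]), 'tcp_rot': array([-3.14020149e+00,  1.18297791e-06,  2.80781483e+00]), 'contact_force': array([0.34364024, 0.49454675, 0.31012072]), 'wrist_torque': array([-0.04029157,  0.00478288,  0.03211005]), 'opening': 0.999407947232579}
side [[403.16764196   0.         257.45928325]
 [  0.         403.16764196 193.32739729]
 [  0.           0.           1.        ]] [410.97474892 882.52636329 813.06006354] [ 0.90595484  0.01953851 -3.00056256] ['image', 'intrinsics', 'eye', 'rotation']
top [[368.30421639   0.         256.27517954]
 [  0.         368.30421639 187.77085679]
 [  0.           0.           1.        ]] [ 407.39113595  -41.44687166 1230.38510481] [ 0.14469948  0.03050716 -1.57398053] ['image', 'intrinsics', 'eye', 'rotation']
```

View pics/side0.png

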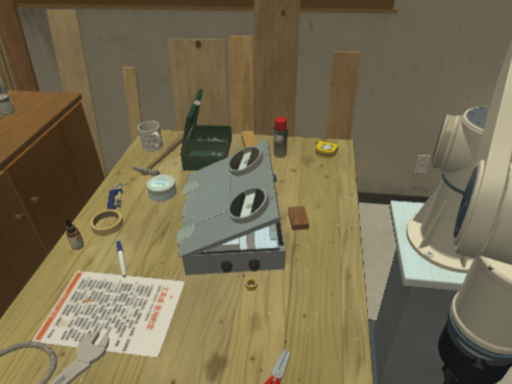

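View pics/top0.png

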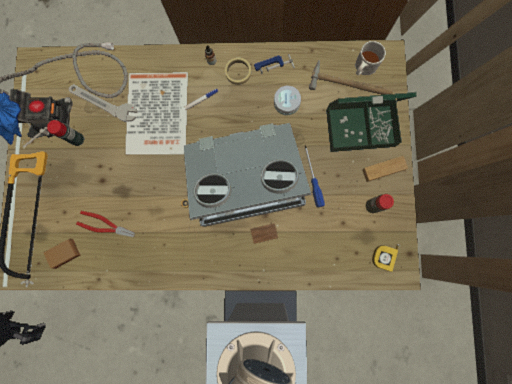

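The two views show the box near top pixel (245,175), cover raised, its front toward the robot. Enlarging both.

```bash
python3 - <<'E'
import cv2
a=cv2.imread("pics/top0.png")[115:235,170:335]; cv2.imwrite("pics/top0c.png",cv2.resize(a,None,fx=4.8,fy=4.8,interpolation=cv2.INTER_CUBIC))
a=cv2.imread("pics/side0.png")[135:280,170:320]; cv2.imwrite("pics/side0c.png",cv2.resize(a,None,fx=4,fy=4,interpolation=cv2.INTER_CUBIC))
E
```

```text
(no output)
```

View pics/top0c.png

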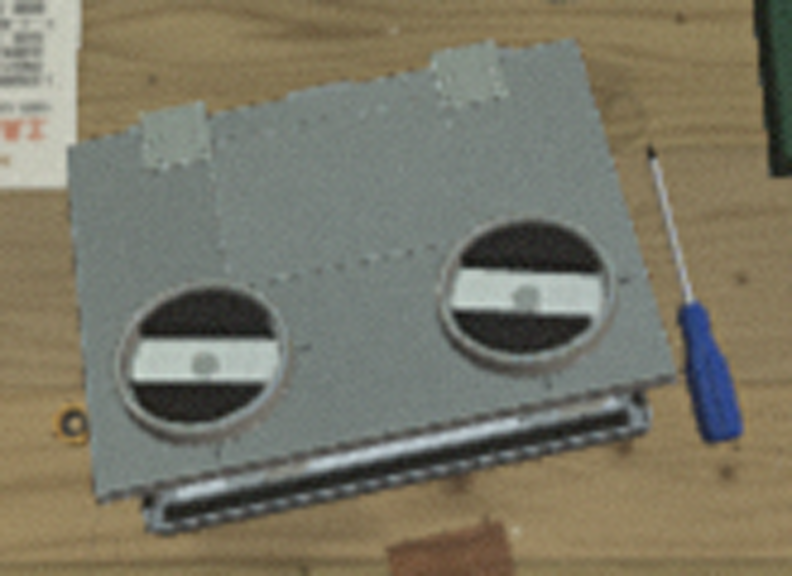

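View pics/side0c.png

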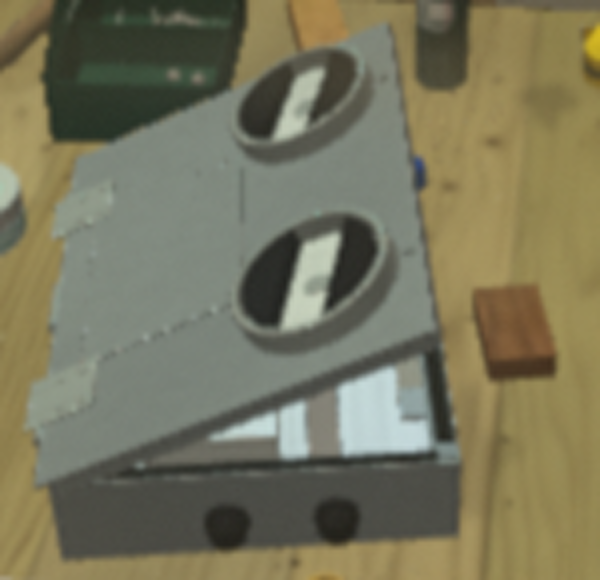

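```bash
cat > geo.py <<'E'
import numpy as np
from scipy.spatial.transform import Rotation as R
from rig import grab_frame
CAM={"side":([[403.16764196,0,257.45928325],[0,403.16764196,193.32739729],[0,0,1]],[410.97474892,882.52636329,813.06006354],[0.90595484,0.01953851,-3.00056256]),
"top":([[368.30421639,0,256.27517954],[0,368.30421639,187.77085679],[0,0,1]],[407.39113595,-41.44687166,1230.38510481],[0.14469948,0.03050716,-1.57398053])}
def proj(n,P):
    K,e,rot=CAM[n]; K=np.array(K)
    c=R.from_euler("xyz",rot).inv().apply(np.atleast_2d(P)-np.array(e))
    c=c*[1,-1,-1]; q=c@K.T; return q[:,:2]/q[:,2:]
def cover2world(p,uvw):
    x,y,yaw,th=p[:4]; uvw=np.atleast_2d(np.array(uvw,float))
    u,v,w=uvw.T
    bx=134-(u*np.cos(th)+w*np.sin(th)*-1*-1) if False else 134-(u*np.cos(th)-w*np.sin(th)*-1*-1)
    # raised front: forward dir f=(-cos,sin), up normal n=(sin,cos) in (x,z)
    bx=134-u*np.cos(th)+w*np.sin(th); bz=78+u*np.sin(th)+w*np.cos(th)
    c,s=np.cos(yaw),np.sin(yaw)
    return np.c_[x+c*bx-s*v,y+s*bx+c*v,bz]
E
cat > fit.py <<'E'
from geo import *
from scipy.optimize import least_squares
T=lambda a:np.array(a,float)/4.8+[170-.4,115-.4]
S=lambda a:np.array(a,float)/4+[170-.4,135-.4]
pts=[((270,176,4),(98,498),(437,332)),((270,-176,4),(673,378),(388,25)),((-2,-176,4),(578,42),(80,155)),((-2,176,4),(68,146),(40,483)),
((200,100,8),(205,363),(318,287)),((200,-100,8),(526,296),(303,107))]
def ends(a,v):
    # box dir of slot (sin a, cos a) -> u=-x
    d=np.array([-np.sin(a),np.cos(a)])*46
    return [(200+d[0],v+d[1],8),(200-d[0],v-d[1],8)]
se=[((133,362),(281,359),(292,328),(327,234)),((452,290),(605,297),(283,138),(315,70))]
def perp(q,t):
    d=t[1]-t[0]; m=q[1]-q[0]; return (m[0]*d[1]-m[1]*d[0])/np.linalg.norm(d)/2
def res(p,full=True):
    o=[]
    for w,t,s in pts:
        P=cover2world(p,w); o+=list((proj("top",P)-T(t))[0])+list((proj("side",P)-S(s))[0])
    for i,v in enumerate((100,-100)):
        P=cover2world(p,ends(p[4+i],v)); e=se[i]
        o.append(perp(proj("top",P),T([e[0],e[1]]))); o.append(perp(proj("side",P),S([e[2],e[3]])))
    return np.array(o)
f=least_squares(res,[500,0,0.2,.4,.2,.2],x_scale=[100,100,.1,.1,.1,.1],loss="soft_l1")
print(f.x); print(res(f.x).round(1))
for w in [(235,0,4),(200,100,8),(200,-100,8)]:
    for th in (f.x[3],0): q=f.x.copy();q[3]=th; print(w,th.round(3) if th else 0,cover2world(q,w).round(1))
E
python3 fit.py
```

```text
[6.17649430e+02 2.97701473e+01 1.98386438e-01 4.10976887e-01
 2.85763691e-01 3.34613802e-01]
[-0.7 -0.1 -0.2 -0.3  1.  -0.2  0.5 -0.9 -0.3 -0.8 -1.   0.2 -0.7 -0.4
 -2.   0.2  0.3  1.3  0.3 -0.5  0.2  1.4  1.2  0.4 -1.   0.9 -0.5  0.6]
(235, 0, 4) 0.411 [[539.4  14.  175.6]]
(235, 0, 4) 0 [[518.6   9.9  82. ]]
(200, 100, 8) 0.411 [[552.7 118.7 165.2]]
(200, 100, 8) 0 [[533.2 114.8  86. ]]
(200, -100, 8) 0.411 [[592.1 -77.4 165.2]]
(200, -100, 8) 0 [[572.7 -81.3  86. ]]
```

```bash
cat > go.py <<'E'
import numpy as np
from scipy.spatial.transform import Rotation as R
def rel(tip,yaw=None,L=173):
    from rig import r
    s=r.sense(); p=s["eef_pos"]; Rm=R.from_euler("xyz",s["tcp_rot"])
    t=np.array(tip,float)+[0,0,L]
    d=Rm.inv().apply(t-p)/1000
    sp=0 if yaw is None else -np.degrees((yaw-s["tcp_rot"][2]+np.pi)%(2*np.pi)-np.pi)
    return d.round(4),round(sp,1)
def st():
    from rig import r
    s=r.sense(); print(round(s["clock"],2),"tip",(s["eef_pos"]-[0,0,173]).round(1),"rot",s["tcp_rot"].round(3),"F",s["contact_force"].round(1),"T",s["wrist_torque"].round(2),"op",round(s["opening"],3),"q",s["qpos"].round(2))
E
python3 -c "
from go import *
st()
print(rel([540,14,235],3.03)); print(rel([538,14,190],3.03))"
```

```text
0.1 tip [204.7 590.3 231. ] rot [-3.14  -0.     2.808] F [ 0.8 -1.2  0.3] T [-0.04 -0.02  0.02] op 0.996 q [ 1.23  0.35  1.63 -0.    1.16 -0.  ]
(array([-0.5056, -0.4346, -0.0034]), np.float64(-12.7))
(array([-0.5037, -0.4352,  0.0416]), np.float64(-12.7))
```

Call:
{"op": "carry_out", "data": {
  "steps": [
    [[0,-0.506,-0.435,-0.004,-12.7],[0,-0.506,-0.435,-0.004,-12.7],[0,-0.506,-0.435,-0.004,-12.7],[0,-0.506,-0.435,-0.004,-12.7],[0,-0.506,-0.435,-0.004,-12.7],[0,-0.506,-0.435,-0.004,-12.7],[0,-0.506,-0.435,-0.004,-12.7],[0,-0.506,-0.435,-0.004,-12.7]]
  ],
  "squeeze": 20
}}

```text
clock: 0.9
eef_pos: [406.3, 242.8, 407.0]
tcp_rot: [-3.14, -0.0, 3.03]
contact_force: [0.5, 0.2, -0.1]
opening: 0.003
```

```bash
python3 -c "
from go import *
st()
print(rel([540,14,235],3.03))"
```

```text
0.9 tip [406.3 242.8 234. ] rot [-3.14 -0.    3.03] F [ 0.5  0.2 -0.1] T [ 0.04 -0.02 -0.05] op 0.003 q [ 0.54  0.11  1.94 -0.    1.09 -0.92]
(array([-0.1584, -0.2125, -0.0008]), np.float64(-0.0))
```

Call:
{"op": "carry_out", "data": {
  "steps": [
    [[0,-0.158,-0.212,-0.001,0],[0,-0.158,-0.212,-0.001,0],[0,-0.158,-0.212,-0.001,0],[0,-0.158,-0.212,-0.001,0],[0,-0.158,-0.212,-0.001,0],[0,-0.158,-0.212,-0.001,0],[0,-0.158,-0.212,-0.001,0]]
  ]
}}

```text
clock: 1.6
eef_pos: [540.3, 12.7, 407.8]
tcp_rot: [-3.14, -0.001, 3.026]
contact_force: [0.1, -0.5, -0.2]
opening: 0.002
```

```bash
python3 - <<'E'
from go import *
st()
print(rel([538,14,180],3.03)[0]); print(rel([519,10,85],3.03)[0])
from rig import grab_frame
import cv2,numpy as np
a=grab_frame("side")["image"][100:290,150:350,::-1];b=grab_frame("top")["image"][105:245,160:345,::-1]
cv2.imwrite("pics/s1.png",cv2.resize(a,None,fx=3,fy=3)); cv2.imwrite("pics/t1.png",cv2.resize(b,None,fx=3,fy=3))
E
```

```text
1.6 tip [540.3  12.7 234.8] rot [-3.140e+00 -1.000e-03  3.026e+00] F [ 0.1 -0.5 -0.2] T [ 0.01 -0.04  0.05] op 0.002 q [ 0.02  0.22  1.81 -0.    1.11 -1.43]
[0.0024 0.0011 0.0548]
[ 0.0208 -0.0049  0.1498]
```

View pics/s1.png

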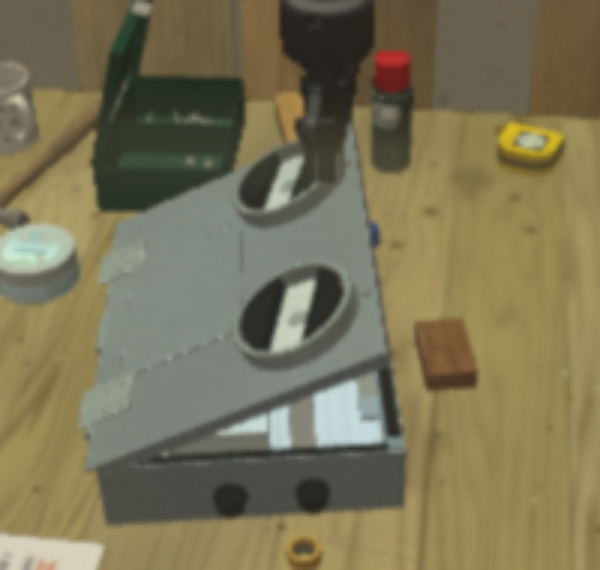

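Fingertips hang over the cover's edge (crop pixel (325,182)), as planned. Now press down along the cover's arc.

Call:
{"op": "carry_out", "data": {
  "steps": [
    [[0,0.002,0.0,0.04,0],[0,0.003,0.0,0.055,0],[0,0.005,0.0,0.065,0],[0,0.008,0.0,0.077,0],[0,0.011,0.0,0.089,0],[0,0.014,-0.002,0.101,0],[0,0.017,-0.002,0.113,0],[0,0.019,-0.003,0.125,0]]
  ]
}}

```text
clock: 2.5
eef_pos: [519.6, 14.0, 282.0]
tcp_rot: [-3.141, -0.001, 3.029]
contact_force: [0.4, -0.3, 1.6]
opening: -0.004
```

```bash
python3 - <<'E'
from go import *
st()
print(rel([519,10,80],3.03)[0])
E
```

```text
2.5 tip [519.6  14.  109. ] rot [-3.141e+00 -1.000e-03  3.029e+00] F [ 0.4 -0.3  1.6] T [ 0.06 -0.09  0.  ] op -0.004 q [ 0.02  0.35  1.96 -0.    0.83 -1.43]
[ 0.0001 -0.004   0.029 ]
```

Call:
{"op": "carry_out", "data": {
  "steps": [
    [[0,0,0,0.01,0],[0,0,-0.001,0.019,0],[0,0,-0.001,0.024,0],[0,0,-0.001,0.028,0],[0,0,-0.001,0.028,0]]
  ]
}}

```text
clock: 3.0
eef_pos: [519.2, 12.8, 255.3]
tcp_rot: [-3.141, -0.003, 3.029]
contact_force: [-9.7, -0.5, 24.5]
opening: 0.005
```

```bash
python3 - <<'E'
from go import *
st()
from rig import grab_frame
import cv2,numpy as np
a=grab_frame("side")["image"][100:290,150:350,::-1]
cv2.imwrite("pics/s2.png",cv2.resize(a,None,fx=3,fy=3))
E
```

```text
3.0 tip [519.2  12.8  82.3] rot [-3.141e+00 -3.000e-03  3.029e+00] F [-9.7 -0.5 24.5] T [-0.1   1.66  0.05] op 0.005 q [ 0.02  0.39  1.98 -0.    0.78 -1.44]
```

View pics/s2.png

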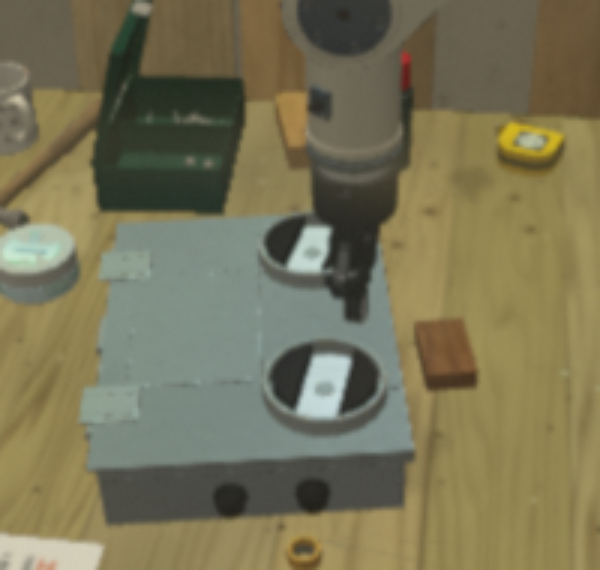

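Cover is flat down with 24 N on it. Hold briefly, lift, back off, then re-measure.

Call:
{"op": "carry_out", "data": {
  "steps": [
    [[0,0,0,0.001,0],[0,0,0,0.001,0],[0,0,0,-0.03,0],[0,0.02,0,-0.07,0],[0,0.07,0,-0.1,0],[0,0.12,0,-0.1,0],[0,0.15,0,-0.1,0]]
  ]
}}

```text
clock: 3.75
eef_pos: [368.3, 29.8, 356.2]
tcp_rot: [-3.141, -0.001, 3.028]
contact_force: [-0.7, -0.3, -0.2]
opening: 0.0
```

```bash
python3 - <<'E'
from go import *
st()
from rig import grab_frame
import cv2,numpy as np
a=grab_frame("side")["image"][170:280,175:295,::-1];b=grab_frame("top")["image"][115:235,175:325,::-1]
cv2.imwrite("pics/s3.png",cv2.resize(a,None,fx=5,fy=5,interpolation=cv2.INTER_CUBIC)); cv2.imwrite("pics/t3.png",cv2.resize(b,None,fx=5,fy=5,interpolation=cv2.INTER_CUBIC))
E
```

```text
3.75 tip [368.3  29.8 183.2] rot [-3.141e+00 -1.000e-03  3.028e+00] F [-0.7 -0.3 -0.2] T [ 0.02  0.05 -0.04] op 0.0 q [ 0.08  0.01  2.19 -0.    0.95 -1.38]
```

View pics/s3.png

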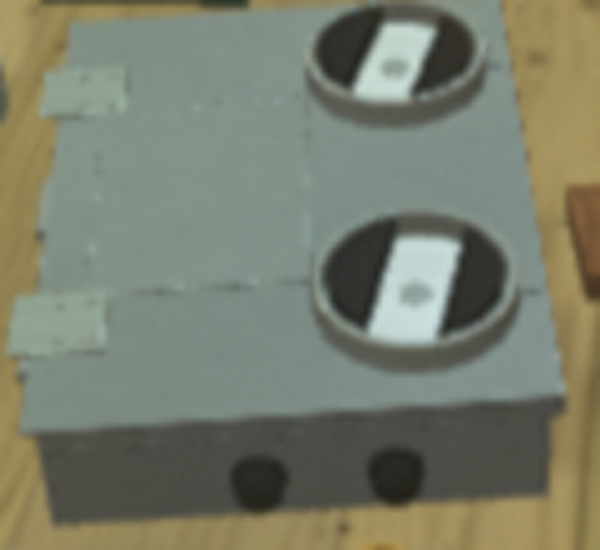

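View pics/t3.png

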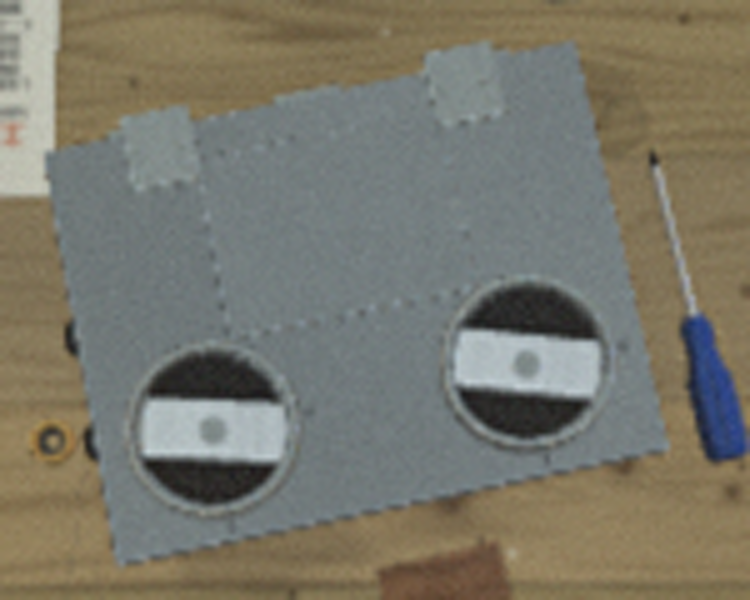

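Cover lies flat; both slots lie across, slightly turned. In the top crop the slot centres are at (212,430) and (527,364). Refit.

```bash
python3 - <<'E'
s=open("fit.py").read()
s=s.replace("/4.8+[170-.4,115-.4]","/5+[175-.4,115-.4]").replace("/4+[170-.4,135-.4]","/5+[175-.4,170-.4]")
a=s.index("pts=");b=s.index("def ends")
s=s[:a]+"""pts=[((270,176,4),(120,563),(563,400)),((270,-176,4),(666,450),None),((-2,-176,4),(577,42),None),((-2,176,4),(48,152),(25,430)),
((200,100,8),(212,430),(415,293)),((200,-100,8),(527,364),(395,67))]
"""+s[b:]
a=s.index("se=");b=s.index("def perp")
s=s[:a]+"se=[((143,429),(282,434),(404,338),(430,238)),((456,358),(599,370),(383,97),(410,26))]\n"+s[b:]
s=s.replace("+list((proj(\"side\",P)-S(s))[0])","+(list((proj(\"side\",P)-S(s))[0]) if s else [])").replace(",.4,.2,.2],x",",.02,.2,.2],x")
open("fit2.py","w").write(s)
E
python3 fit2.py
python3 - <<'E'
# triangulate the slot centres on their own
from geo import *
from scipy.optimize import least_squares
for t,s in (((212,430),(415,293)),((527,364),(395,67))):
    t=np.array(t)/5+[174.6,114.6]; s=np.array(s)/5+[174.6,169.6]
    print(least_squares(lambda P:np.r_[(proj("top",P)-t)[0],(proj("side",P)-s)[0]],[550,0,80]).x.round(1))
E
```

```text
[ 6.18533153e+02  2.94680889e+01  1.99806643e-01 -1.85492698e-03
  2.38692282e-01  2.84232666e-01]
[-0.5  0.6  0.2 -0.5  0.8  0.2 -0.1 -0.4 -1.1 -0.2 -1.7 -0.5  0.6  0.2
  0.   0.4  0.1  0.4  0.1  0.3  0.1 -0.   0.1 -0.1]
(235, 0, 4) -0.002 [[519.5   9.4  81.6]]
(235, 0, 4) 0 [[519.5   9.4  82. ]]
(200, 100, 8) -0.002 [[534.  114.4  85.6]]
(200, 100, 8) 0 [[534.  114.4  86. ]]
(200, -100, 8) -0.002 [[573.7 -81.6  85.6]]
(200, -100, 8) 0 [[573.7 -81.6  86. ]]
[534.  115.9  88.4]
[574.4 -81.5  87. ]
```

```bash
python3 - <<'E'
from go import *
st()
print(rel([534,115,130],3.10)); print(rel([534,115,90],3.10,170))
E
```

```text
3.85 tip [366.1  29.8 182.2] rot [-3.14  -0.005  3.029] F [ 0.9 -0.3 -0.2] T [ 0.03  0.05 -0.02] op -0.001 q [ 0.08  0.    2.19 -0.    0.95 -1.38]
(array([-0.1575,  0.1035,  0.0513]), np.float64(-4.1))
(array([-0.1577,  0.1036,  0.0943]), np.float64(-4.1))
```

Call:
{"op": "carry_out", "data": {
  "steps": [
    [[47,-0.157,0.1035,0.02,-4.1],[47,-0.157,0.1035,0.03,-4.1],[47,-0.157,0.1035,0.04,-4.1],[47,-0.157,0.1035,0.048,-4.1],[47,-0.157,0.1035,0.048,-4.1],[47,-0.157,0.1035,0.048,-4.1]]
  ]
}}

```text
clock: 4.45
eef_pos: [534.1, 115.2, 304.9]
tcp_rot: [-3.14, -0.007, 3.101]
contact_force: [0.0, -0.1, -0.1]
opening: 0.474
```

```bash
python3 - <<'E'
from go import *
st()
print(rel([534,115,90],3.10,170))
from rig import grab_frame
import cv2,numpy as np
a=grab_frame("side")["image"][170:280,195:315,::-1]
cv2.imwrite("pics/s4.png",cv2.resize(a,None,fx=5,fy=5,interpolation=cv2.INTER_CUBIC))
E
```

```text
4.45 tip [534.1 115.2 131.9] rot [-3.14  -0.007  3.101] F [ 0.  -0.1 -0.1] T [ 0.02  0.03 -0.06] op 0.474 q [ 0.21  0.35  1.89  0.    0.91 -1.32]
(array([-0.0003, -0.0001,  0.0449]), np.float64(0.1))
```

View pics/s4.png

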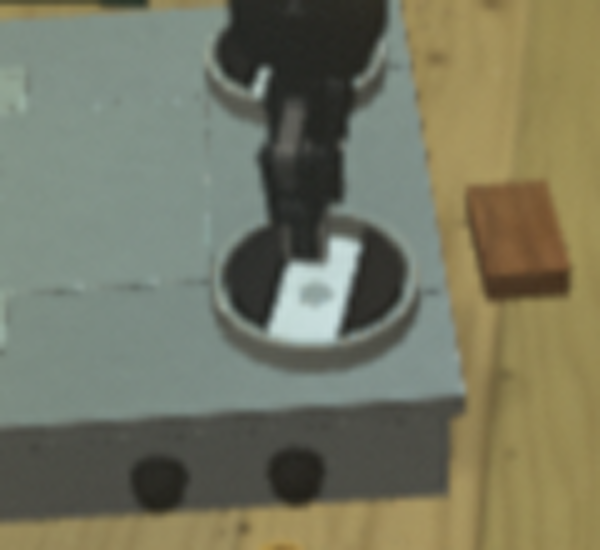

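Finger tips (crop ≈(303,258)) hang in line with the left slot. Descending.

Call:
{"op": "carry_out", "data": {
  "steps": [
    [[47,0,0,0.02,0],[47,0,0,0.035,0],[47,0,0,0.044,0],[47,0,0,0.044,0]]
  ]
}}

```text
clock: 4.9
eef_pos: [532.5, 114.3, 261.5]
tcp_rot: [-3.14, -0.007, 3.1]
contact_force: [-0.0, -0.6, 0.9]
opening: 0.465
```

```bash
python3 - <<'E'
from go import *
st()
from rig import grab_frame
import cv2,numpy as np
a=grab_frame("side")["image"][170:280,195:315,::-1]
cv2.imwrite("pics/s5.png",cv2.resize(a,None,fx=5,fy=5,interpolation=cv2.INTER_CUBIC))
E
```

```text
4.9 tip [532.5 114.3  88.5] rot [-3.14  -0.007  3.1  ] F [-0.  -0.6  0.9] T [ 0.01 -0.05  0.08] op 0.465 q [ 0.21  0.41  1.92  0.    0.82 -1.32]
```

View pics/s5.png

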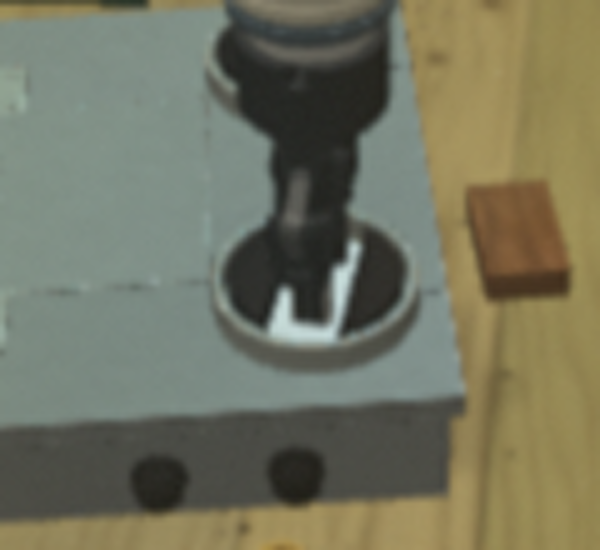

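Fingers are in the slot with no contact load. Turning clockwise.

Call:
{"op": "carry_out", "data": {
  "steps": [
    [[47,0.001,0,0,7],[47,0.001,0,0,14],[47,0.001,0,0,21],[47,0.001,0,0,28],[47,0,0,0,35],[47,0,0,0,42],[47,0,0,0,49],[47,0,0,0,56]]
  ]
}}

```text
clock: 5.75
eef_pos: [533.1, 114.3, 263.4]
tcp_rot: [-3.137, -0.002, 2.118]
contact_force: [-0.0, 0.0, 1.4]
opening: 0.467
```

```bash
python3 - <<'E'
from go import *
st()
E
```

```text
5.75 tip [533.1 114.3  90.4] rot [-3.137e+00 -2.000e-03  2.118e+00] F [-0.   0.   1.4] T [0.15 0.13 0.09] op 0.467 q [ 0.21  0.41  1.92  0.    0.82 -0.34]
```

Call:
{"op": "carry_out", "data": {
  "steps": [
    [[47,0,0,0.002,7],[47,0,0,0.002,14],[47,0,0,0.002,21],[47,0,0,0.002,26],[47,0,0,0.002,30],[47,0,0,0.002,33]]
  ]
}}

```text
clock: 6.35
eef_pos: [532.6, 114.8, 262.1]
tcp_rot: [-3.136, -0.0, 1.539]
contact_force: [-1.6, 7.1, -3.7]
opening: 0.473
```

```bash
python3 - <<'E'
from go import *
st()
from rig import grab_frame
import cv2,numpy as np
a=grab_frame("side")["image"][170:280,195:315,::-1]
cv2.imwrite("pics/s6.png",cv2.resize(a,None,fx=5,fy=5,interpolation=cv2.INTER_CUBIC))
E
```

```text
6.35 tip [532.6 114.8  89.1] rot [-3.136 -0.     1.539] F [-1.6  7.1 -3.7] T [1.07 0.24 0.28] op 0.473 q [0.21 0.41 1.92 0.   0.82 0.24]
```

View pics/s6.png

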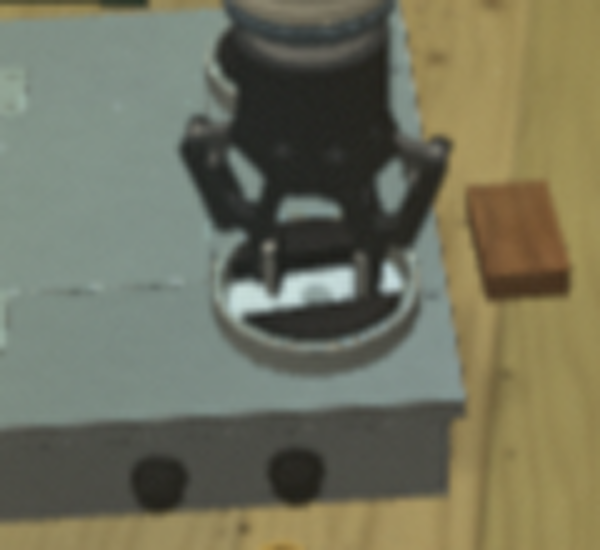

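Call:
{"op": "carry_out", "data": {
  "steps": [
    [[47,0,0,0,4],[47,0,0,0,7],[47,0,0,0,10],[47,0,0,0,10]]
  ]
}}

```text
clock: 6.8
eef_pos: [532.3, 115.2, 262.5]
tcp_rot: [-3.137, 0.0, 1.362]
contact_force: [0.3, 4.7, -7.3]
opening: 0.47
```

```bash
python3 - <<'E'
from go import *
st()
from rig import grab_frame
import cv2,numpy as np
a=grab_frame("side")["image"][170:280,195:315,::-1]
cv2.imwrite("pics/s7.png",cv2.resize(a,None,fx=5,fy=5,interpolation=cv2.INTER_CUBIC))
E
```

```text
6.8 tip [532.3 115.2  89.5] rot [-3.137  0.     1.362] F [ 0.3  4.7 -7.3] T [ 0.84 -0.04  1.3 ] op 0.47 q [0.21 0.41 1.92 0.   0.82 0.42]
```

View pics/s7.png

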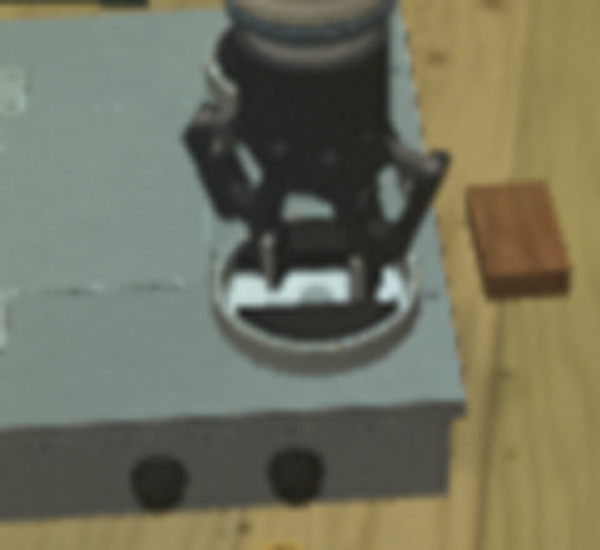

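Slot now runs front to back and torque jumped to 1.3 N m: at the stop. Relax the spin, lift, and go to the right fastener.

Call:
{"op": "carry_out", "data": {
  "steps": [
    [[47,0,0,0,-8],[47,0,0,0,-13],[47,0,0,-0.03,-13],[47,0,0,-0.06,-13],[47,0,0,-0.06,-13]]
  ]
}}

```text
clock: 7.35
eef_pos: [534.1, 115.3, 327.2]
tcp_rot: [3.139, -0.002, 1.59]
contact_force: [1.1, -0.3, 0.5]
opening: 0.467
```

```bash
python3 - <<'E'
from go import *
st()
print(rel([575,-82,132],3.058))
E
```

```text
7.35 tip [534.1 115.3 154.2] rot [ 3.139e+00 -2.000e-03  1.590e+00] F [ 1.1 -0.3  0.5] T [ 0.05 -0.01 -0.04] op 0.467 q [0.21 0.32 1.87 0.   0.94 0.19]
(array([-0.1981,  0.037 ,  0.0219]), np.float64(-84.1))
```

Call:
{"op": "carry_out", "data": {
  "steps": [
    [[47,-0.05,0.009,0,-8.5],[47,-0.1,0.018,0,-17],[47,-0.15,0.028,0,-25.5],[47,-0.198,0.037,0,-34],[47,-0.198,0.037,0,-42.5],[47,-0.198,0.037,0.01,-51],[47,-0.198,0.037,0.02,-59.5],[47,-0.198,0.037,0.02,-68]]
  ]
}}

```text
clock: 8.15
eef_pos: [574.3, -82.4, 305.8]
tcp_rot: [3.139, -0.0, 2.748]
contact_force: [-0.5, 1.2, -0.1]
opening: 0.476
```

```bash
python3 - <<'E'
from go import *
st()
print(rel([574.5,-82,132],3.058))
E
```

```text
8.15 tip [574.3 -82.4 132.8] rot [ 3.139 -0.     2.748] F [-0.5  1.2 -0.1] T [-0.01 -0.06  0.  ] op 0.476 q [-0.15  0.4   1.82  0.    0.93 -1.33]
(array([-0.    ,  0.0004,  0.0009]), np.float64(-17.7))
```

Call:
{"op": "carry_out", "data": {
  "steps": [
    [[47,0,0,0,-8.5],[47,0,0,0,-17.5],[47,0,0,0,-17.7],[47,0,0,0,-17.7]]
  ]
}}

```text
clock: 8.55
eef_pos: [574.2, -82.5, 306.0]
tcp_rot: [3.139, 0.001, 3.053]
contact_force: [0.3, 0.1, -0.0]
opening: 0.473
```

```bash
python3 - <<'E'
from go import *
st()
print(rel([574.5,-82,90],3.058,170))
from rig import grab_frame
import cv2,numpy as np
a=grab_frame("side")["image"][150:260,195:315,::-1];b=grab_frame("top")["image"][115:235,175:325,::-1]
cv2.imwrite("pics/s8.png",cv2.resize(a,None,fx=5,fy=5,interpolation=cv2.INTER_CUBIC)); cv2.imwrite("pics/t8.png",cv2.resize(b,None,fx=5,fy=5,interpolation=cv2.INTER_CUBIC))
E
```

```text
8.55 tip [574.2 -82.5 133. ] rot [3.139e+00 1.000e-03 3.053e+00] F [ 0.3  0.1 -0. ] T [-0.02  0.02 -0.01] op 0.473 q [-0.15  0.4   1.82  0.    0.93 -1.63]
(array([-0.0002,  0.0004,  0.046 ]), np.float64(-0.3))
```

View pics/s8.png

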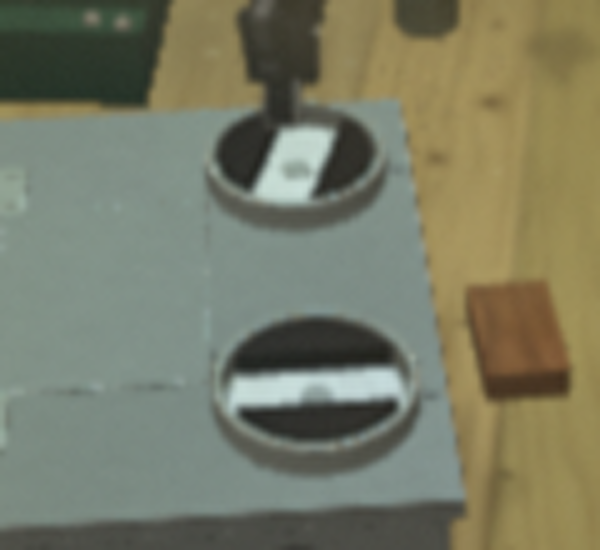

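View pics/t8.png

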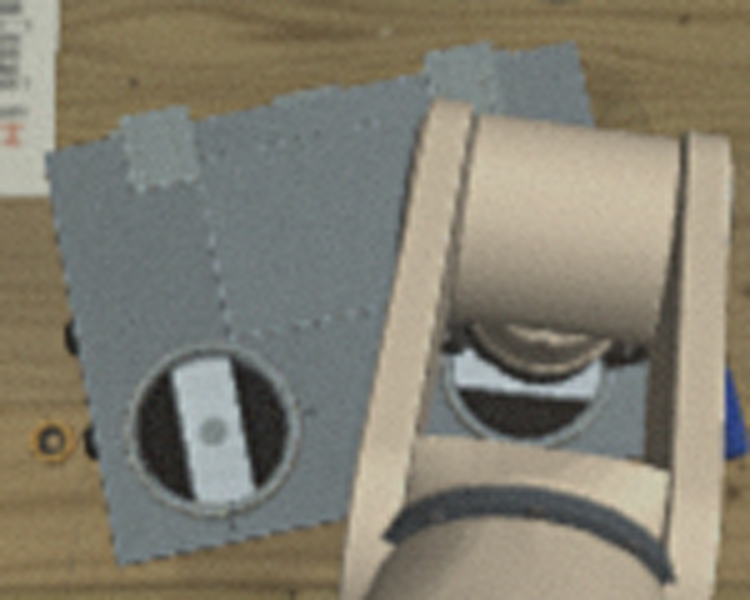

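Left slot (top crop (202,362)→(228,500)) now parallels the box's left edge: locked. Now the right one.

Call:
{"op": "carry_out", "data": {
  "steps": [
    [[47,0,0,0.02,0],[47,0,0,0.036,0],[47,0,0,0.046,0],[47,0,0,0.046,0]]
  ]
}}

```text
clock: 9.05
eef_pos: [574.1, -82.3, 259.2]
tcp_rot: [3.139, -0.001, 3.052]
contact_force: [0.8, 0.4, 0.3]
opening: 0.472
```

```bash
python3 - <<'E'
from go import *
st()
from rig import grab_frame
import cv2,numpy as np
a=grab_frame("side")["image"][150:260,195:315,::-1]
cv2.imwrite("pics/s9.png",cv2.resize(a,None,fx=5,fy=5,interpolation=cv2.INTER_CUBIC))
E
```

```text
9.05 tip [574.1 -82.3  86.2] rot [ 3.139e+00 -1.000e-03  3.052e+00] F [0.8 0.4 0.3] T [-0.03  0.03  0.  ] op 0.472 q [-0.15  0.46  1.84  0.    0.84 -1.63]
```

View pics/s9.png

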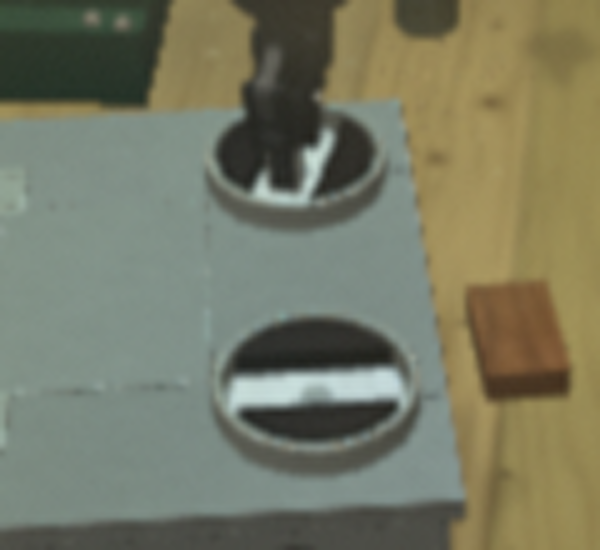

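Fingers are in the right slot, unloaded. Turning clockwise.

Call:
{"op": "carry_out", "data": {
  "steps": [
    [[47,0,0,-0.001,7],[47,0,0,-0.001,14],[47,0,0,-0.001,21],[47,0,0,-0.001,28],[47,0,0,-0.001,35],[47,0,0,-0.001,42],[47,0,0,-0.001,49],[47,0,0,-0.001,56]]
  ]
}}

```text
clock: 9.9
eef_pos: [573.7, -82.0, 261.5]
tcp_rot: [3.141, -0.003, 2.07]
contact_force: [-4.4, 3.5, 3.1]
opening: 0.469
```

```bash
python3 -c "
from go import *
st()"
```

```text
9.9 tip [573.7 -82.   88.5] rot [ 3.141e+00 -3.000e-03  2.070e+00] F [-4.4  3.5  3.1] T [0.47 0.61 0.14] op 0.469 q [-0.15  0.46  1.84  0.    0.84 -0.65]
```

Target yaw is about 1.36, so 40° more.

Call:
{"op": "carry_out", "data": {
  "steps": [
    [[47,0,0,0.001,7],[47,0,0,0.001,14],[47,0,0,0.001,21],[47,0,0,0.001,27],[47,0,0,0.001,32],[47,0,0,0.001,36],[47,0,0,0.001,40],[47,0,0,0.001,40]]
  ]
}}

```text
clock: 10.7
eef_pos: [573.6, -81.1, 261.3]
tcp_rot: [-3.139, -0.003, 1.371]
contact_force: [-3.0, 6.4, 3.3]
opening: 0.473
```

```bash
python3 -c "
from go import *
st()"
```

```text
10.7 tip [573.6 -81.1  88.3] rot [-3.139e+00 -3.000e-03  1.371e+00] F [-3.   6.4  3.3] T [1.06 0.28 1.24] op 0.473 q [-0.14  0.46  1.84  0.    0.84  0.05]
```

Torque 1.24 N m at the same angle as the left: stop reached. Relax, lift, back off and check.

Call:
{"op": "carry_out", "data": {
  "steps": [
    [[47,0,0,0,-8],[47,0,0,0,-13],[47,0,0,-0.03,-13],[47,0,0,-0.07,-13],[47,0,0,-0.11,-13],[47,0,0,-0.14,-13]]
  ]
}}

```text
clock: 11.3
eef_pos: [574.1, -81.7, 404.9]
tcp_rot: [3.14, -0.003, 1.597]
contact_force: [0.5, -0.4, -0.9]
opening: 0.472
```

```bash
python3 -c "
from go import *
st(); print(rel([370,30,225]))"
```

```text
11.3 tip [574.1 -81.7 231.9] rot [ 3.140e+00 -3.000e-03  1.597e+00] F [ 0.5 -0.4 -0.9] T [-0.03 -0.04 -0.  ] op 0.472 q [-0.14  0.28  1.73  0.    1.13 -0.17]
(array([ 0.117 , -0.2011,  0.007 ]), 0)
```

Call:
{"op": "carry_out", "data": {
  "steps": [
    [[47,0.117,-0.201,0.0,0],[47,0.117,-0.201,0.0,0],[47,0.117,-0.201,0.0,0],[47,0.117,-0.201,0.0,0],[47,0.117,-0.201,0.0,0],[47,0.117,-0.201,0.0,0],[47,0.117,-0.201,0.0,0],[47,0.117,-0.201,0.0,0]]
  ]
}}

```text
clock: 12.1
eef_pos: [370.9, 29.9, 405.7]
tcp_rot: [3.139, -0.003, 1.597]
contact_force: [0.4, 0.1, -1.0]
opening: 0.471
```

```bash
python3 - <<'E'
from go import *
st()
from rig import grab_frame
import cv2,numpy as np
A=grab_frame("side")["image"][...,::-1];B=grab_frame("top")["image"][...,::-1]
cv2.imwrite("pics/s10f.png",A);cv2.imwrite("pics/t10f.png",B)
a=A[165:280,175:315];b=B[115:235,175:325]
cv2.imwrite("pics/s10.png",cv2.resize(a,None,fx=5,fy=5,interpolation=cv2.INTER_CUBIC)); cv2.imwrite("pics/t10.png",cv2.resize(b,None,fx=5,fy=5,interpolation=cv2.INTER_CUBIC))
for n,I in(("side",A),("top",B)):
    d=cv2.absdiff(cv2.imread(f"pics/{n}0.png"),np.ascontiguousarray(I)).max(2)
    cv2.imwrite(f"pics/d{n}.png",np.uint8(np.clip(d*3.,0,255)))
E
```

```text
12.1 tip [370.9  29.9 232.7] rot [ 3.139e+00 -3.000e-03  1.597e+00] F [ 0.4  0.1 -1. ] T [-0.02  0.02 -0.02] op 0.471 q [ 0.07 -0.06  2.13  0.    1.07  0.05]
```

View pics/s10.png

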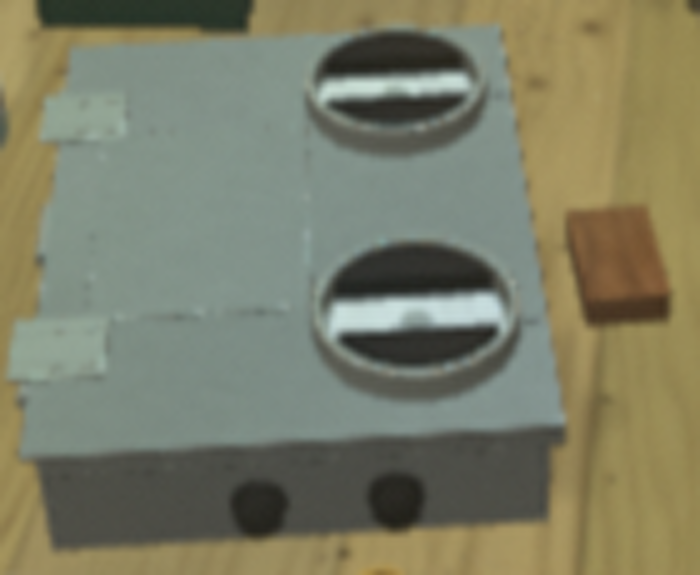

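View pics/t10.png

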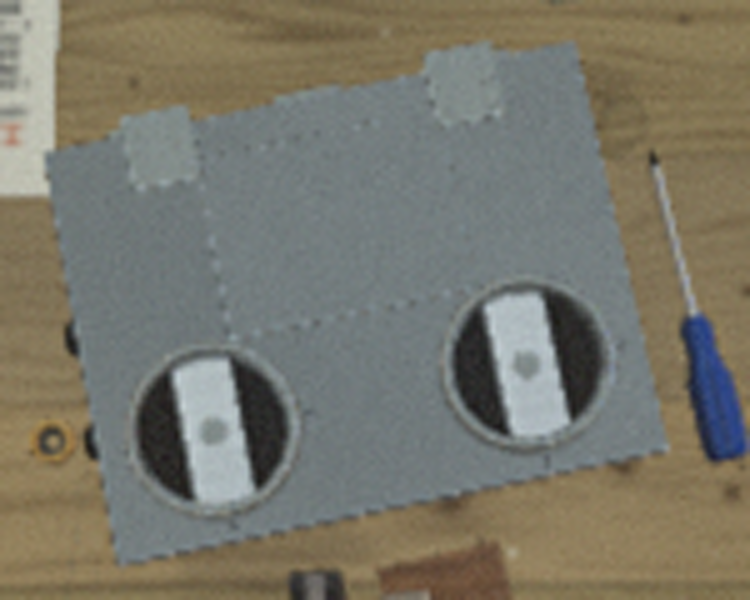

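View pics/dtop.png

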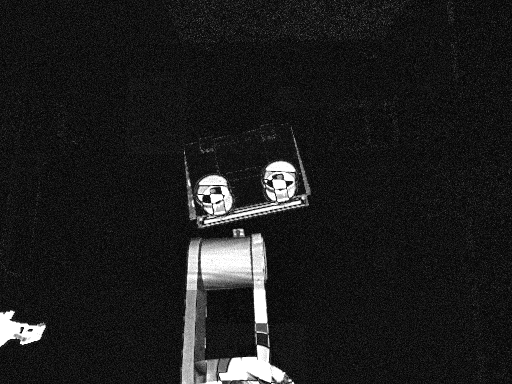

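```bash
python3 - <<'E'
from geo import *
p=[618.5,29.5,.1998,0]
T=lambda P:((proj("top",P)-[174.6,114.6])*5).round(0).tolist()
for v in(100,-100):
  for a in (1.4,1.571):
    d=np.array([-np.sin(a),np.cos(a)])*46
    q=np.array(T(cover2world(p,[(200+d[0],v+d[1],8),(200-d[0],v-d[1],8)]))); e=q[1]-q[0]; print(v,a,q.tolist(),np.arctan2(e[0],e[1]).round(3))
E
```

```text
100 1.4 [[189.0, 364.0], [241.0, 499.0]] 0.368
100 1.571 [[201.0, 360.0], [229.0, 503.0]] 0.193
-100 1.4 [[500.0, 299.0], [555.0, 434.0]] 0.387
-100 1.571 [[512.0, 295.0], [543.0, 437.0]] 0.215
```

Both slots measure at the stop, well clear of the tilt they would show at 1.4 rad. Nothing on the bench shows in the difference picture. Handing in.

```bash
python3 - <<'E'
from rig import workorder
print(workorder.sign_off())
E
```

```text
the job is handed in; nothing more can be done
None
```

The cover is down and both fasteners are turned clockwise to their stops. I handed the job in at about 12.2 s of the 53 s allowed; sign-off gives no verdict.

**Pressing:** I pushed the cover down at its edge point with shut fingertips. The force at the bottom was about 24 N, both fasteners were still open at about 0.24 and 0.28 rad, and the cover read flat afterwards.

**Turning:** I set the fingertips in each slot 47 % open, one on each side of the axis, instead of shut and off-axis as the description suggests. I then spun the tool clockwise until the torque jumped to 1.3 N m (left) and 1.24 N m (right), at nearly the same angle both times.

**Last checks:**
- **Fasteners:** In the top view both slots run front to back. Their tilts were 0.15 and 0.17 rad, against 0.19 and 0.21 predicted at the stop and 0.37 and 0.39 at 1.4 rad. The 0.04 rad difference is on the far side of the stop, so I put it down to reading error.
- **Cover:** It looks fully down in both views. The 0.007 rad limit is finer than the pictures can resolve, so the locked cams are the real evidence for it.
- **Loose parts:** In the top-view difference picture, only the box and the arm had changed. The hardwood block was partly hidden by the gripper there, but it looks undisturbed in the side view.
- **Robot:** It ended clear of everything, with contact force near zero.

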